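# Set out a 20 cm cut with a tape measure

### The arm

A 7-joint arm with a two-finger parallel gripper is mounted at the origin on a cart in front of the work surface, level with it; the furniture and walls round the work are solid. World frame = base frame: x ahead of the robot, y to its left, z up, the work surface at z = 0. Lengths are in mm, angles in rad, forces in N, time in s.
With the tool pointing down it reaches from about 400 to 875 mm from the base axis. Payload 4.4 kg.
Tool frame: the origin (TCP) lies where the fingers leave the gripper's body, on its centre line; the fingertips stand 73 mm ahead of it and the grasp point (between the pads) lies 54 mm ahead of it; z points along the fingers, y is the line along which they close (so a half turn about z gives the same grasp; the last joint's range is limited). The gripper opens to 85 mm and grips with 20 to 120 N. Pads are 22 mm wide; open, the fingers measure 114 mm over their backs; the gripper's body (76 mm by 85 mm) begins 54 mm behind the grasp point. The pads swing forward as they close: fully open they stand 13 mm farther back than shut.
Start: joints at [-1.377, 0.628, 0.038, 1.517, -0.027, 0.996, -0.02], TCP at [166.954, 628.206, 303.913] pointing down, gripper open.
Joint ranges: [-3.06, 3.06], [-0.37, 2.12], [-1.25, 1.32], [0.18, 2.47], [-1.1, 4.24], [0.23, 1.98], [-2.94, 2.94]. Speed limits (rad/s): [2.57, 2.57, 3.14, 3.14, 3.14, 3.14, 3.14].

### API

Orientations are given as [roll, pitch, yaw] about the fixed x, y, z axes, in that order (R = Rz(yaw) Ry(pitch) Rx(roll)).
In Python, from cell import ctrl gives the robot as it stands.
- The arm moves only by the tool send_rows, never from a script. Its argument "rows" is a list that holds one entry, the list of rows, each a list of 6 numbers: the shift along the tool's x, y, z in cm, then the turn, a rotation vector about the tool's x, y, z in rad. In form: [[[tx, ty, tz, wx, wy, wz], ...]]. A call has 1 to 10 rows; each row is the pose to reach, as a shift and turn from the pose commanded when the call began, along the tool's axes at that moment; what a row does not reach only later rows make up. A row lasts 1/10 s, in which the tool goes at most 50 mm and 8.59 degrees, less where a joint would pass 70% of its speed; a pose out of reach is approached as far as the arm can. A call with a gripper value outside its range is refused whole. "grip" is the closure in counts, from 0 (fully open) to 255 (shut), set as the call begins (left out, the last holds). The fingers move at their own pace and stop on an object; the grip force is fixed at half the most. Time passes only in rows, so rows that repeat a pose let the fingers close. It gives the time, the measured TCP pose, the force, the opening and the grip force at its end, in the units of the state.
- ctrl.read_state(): the state, without advancing time (a new reading comes with each control period).
- ctrl.get_image(name): name is "scene" or "top"; returns a dict with "pixels" (480x640x3 uint8, red, green, blue), "fx", "fy", "cx", "cy" (pixels), "extrinsics" (4x4, takes a point from camera to world coordinates). Camera axes: x right, y up, looking along -z (the intrinsics and any distortion apply to the point x, -y, -z); pixel columns grow to the right and rows downward; lengths in mm; the calibration is good to about 2 mm. A picture is of the moment at which its call begins. There is no depth.
- ctrl.finish_job(): hands the job in; it is judged then, once.
The state is a dict: "clock": time; "qpos": joint angles; "qd": joint speeds; "tau": joint torques, N m; "eef_pos": TCP position; "tool_rot": TCP orientation; "force": force on the tool from outside, world axes, zero at the start; "torque": the same for the moment, N m; "width": finger opening in mm; "gripper_force": force on a finger pad.
Only numpy, scipy, OpenCV 4.12 (cv2) and the standard library are available. Lean on these libraries where they do the work, as an engineer would, in place of code of your own. Each camera call takes 0.05 s, during which the arm holds its last target. There are 200 camera calls.

### The job

The oak board is to be cut 20 cm from its left end, the end nearest the hob. Hook the tape measure over that end, draw the case back along the board against the spring until 20 cm of blade is out, press the lock down, firmly but without bearing hard on the board, so that it stays, and leave the tape lying straight along the board with its hook still against the end, ready for the pencil. Do not let the blade fly back, do not drag the board out of place, and leave the mug, the spice jar, the lemon and the pencil alone.

Things in the scene. Friction and masses are not known exactly. Their poses are not given: they have to be found in the camera images.
- tape_centre (a point): centre of the case, 26 mm above its underside, of a yellow and black pocket tape measure, loose, 76 long x 36 wide mm, 52 high at the rear and 34 at the front, flat upright sides, 0.4 kg in all; at the start it stands on a small oak offcut with its hook hanging over the offcut's edge. x axis points forward, where the blade comes out, z up. A red lock tab stands on its front part.
- tape_mouth (a point): the slot where the blade leaves the case: on the front face (38 mm ahead of the case's centre), 4.5 mm above the underside; same axes as tape_centre.
- hook (a point): steel hook at the blade's tip: a plate 21 wide x 2 thick mm square to the blade, reaching down to 9 mm below the case's underside. The point is on its inner face (towards the case), 4 mm below the underside. Blade home: this face touches the case's front. With the case on the board and the hook beyond its end, drawing the case back brings this face against the end and pulls the blade out.
- blade (a joint): blade drawn out, m: 0 = home, 0.24 = all; the distance from the case's front to the hook's inner face. A spring draws it in with 2 N at 0 to 2.6 N at 0.2. The case slips easily on the board (friction 0.2): let go unlocked, it is pulled back to the hook. The blade is stiff and straight.
- lock (a joint): travel of the lock, m: 0 = up, free; from 0.0025 a brake shoe presses on the reel, 0.0055 = the stop (0.0038 and more counts as locked). It yields at about 6 N, needs up to 12 N to reach the stop, and stays where it is left; pulling it up frees the blade. Pushing the tape down by the tab with over 6 N while it stands on something presses the lock, so set it down gently.
- lock_top (a point): centre of the top face of the lock tab: a red block 24 long (along the case) x 14 wide mm, flat upright sides, standing 20 mm above the case's front part when up, 16 mm ahead of the case's centre. Pinched across its width, the whole tape can be lifted and drawn by it, and it can be pressed down while still pinched (leave 6 mm under the fingertips).
- board: oak board, loose, 120 wide (x) x 380 long (y) x 30 thick mm, 1.5 kg, lying flat on the worktop and held there by friction alone (about 7 N to slide); origin at the centre of its underside, y axis along its length to the left, towards the hob.
- board_end (a point): middle of the top edge of the board's left end (30 mm above the worktop), on the end face; axes as the board's: y points out of the end face, z up.
- pencil: short red carpenter's pencil, 120 x 11 x 8 mm, lying across the board near its right end, more than 300 mm from the left end; origin at the centre of its underside.
- mug: red mug with grey-green dots, 87 x 117 x 97 mm, standing behind the board; origin at the centre of its underside.
- spice: glass spice jar with red cap, 45 mm across, 106 mm high, behind the board; origin at the centre of its underside.
- lemon: yellow lemon, 72 x 57 x 58 mm, behind the board; origin at the centre of its underside.
- tape_case: the case as one body; origin at the centre of its underside, axes as tape_centre.

How it is judged:
By the outcome, as a careful person would: the job done as asked, in the order asked, and still so for the second after the job is handed in, with the robot touching nothing.
It also fails if it takes over 56 s, if anything falls off the work surface, if the arm or the gripper's body presses on something with over 40 N, if the wrist force passes 120 N, or if a joint passes its speed limit or range.

## Working session

There is one attempt and no reset: what is moved stays moved. The work goes in short steps, Python scripts to look and compute and a tool call to move; the robot and the scene stay as the last step left them, time stands still between calls to the robot, and variables do not carry over. Pictures are saved under pics/ and viewed, at most 10 in all, crops included, and the job is handed in when it is done.

Besides the shell and the picture viewer there is one more tool, called after ">>>" as name(argument=value, ...), one argument or row to a line, values as JSON. send_rows: Moves the arm, as the interface text tells. Its arguments: {"type":"object","properties":{"rows":{"type":"array","items":{"type":"array","items":{"type":"array","items":{"type":"number"}}}},"grip":{"type":"number"}},"required":["rows"]}

```bash
mkdir -p pics; ls; cat > h.py <<'E'
import numpy as np, cv2
from cell import ctrl
def snap(n,f):
    im=ctrl.get_image(n); cv2.imwrite('pics/'+f,im['pixels'][:,:,::-1]); np.savez('pics/'+f+'.npz',**{k:np.array(v) for k,v in im.items()}); return im
def ray(im,u,v):
    E=np.array(im['extrinsics']); d=np.array([(u-im['cx'])/im['fx'],-(v-im['cy'])/im['fy'],-1.]); return E[:3,3],E[:3,:3]@d
def onz(im,u,v,z):
    o,d=ray(im,u,v); return o+d*(z-o[2])/d[2]
def proj(im,p):
    E=np.array(im['extrinsics']); c=E[:3,:3].T@(np.array(p)-E[:3,3]); return im['cx']-im['fx']*c[0]/c[2], im['cy']+im['fy']*c[1]/c[2]
E
python3 - <<'E'
from h import *
for n in('scene','top'):
    im=snap(n,n+'0.png'); print(n,{k:im[k] for k in im if k!='pixels'})
print(ctrl.read_state())
E
```

```text
pics
scene {'fx': 488.82583737108837, 'fy': 488.82583737108837, 'cx': 317.8373925722225, 'cy': 227.7238168338467, 'extrinsics': array([[ 4.75797214e-01,  4.13592385e-01, -7.76246321e-01,
        -2.02375346e+02],
       [-8.79469288e-01,  2.11390821e-01, -4.26436035e-01,
        -4.63381358e+02],
       [-1.22793498e-02,  8.85581877e-01,  4.64320964e-01,
         5.58699239e+02],
       [ 0.00000000e+00,  0.00000000e+00,  0.00000000e+00,
         1.00000000e+00]])}
top {'fx': 509.6361271243655, 'fy': 509.6361271243655, 'cx': 324.60932329657885, 'cy': 237.65455569819383, 'extrinsics': array([[ 1.59816825e-02,  9.96575476e-01, -8.11289497e-02,
         5.01301303e+02],
       [-9.99306143e-01,  1.86500456e-02,  3.22398422e-02,
        -2.43875752e+01],
       [ 3.36424947e-02,  8.05574109e-02,  9.96182055e-01,
         1.02042137e+03],
       [ 0.00000000e+00,  0.00000000e+00,  0.00000000e+00,
         1.00000000e+00]])}
{'clock': 0.1, 'qpos': array([-1.37678246,  0.62924643,  0.03845915,  1.51826433, -0.02700562,
        0.99634996, -0.02002844]), 'qd': array([-1.50535962e-03, -4.78515344e-03,  2.37471160e-04, -1.89826710e-03,
        1.22180796e-05, -4.32033100e-05,  9.89852943e-04]), 'tau': array([ 2.89115153e-03, -5.64529252e+01,  1.23043466e+00, -1.93974692e+01,
        1.13170064e-02,  5.44402254e-03,  7.64967012e-06]), 'eef_pos': array([166.84608871, 627.75816492, 303.08706853]), 'tool_rot': array([-3.13984303e+00,  2.14685866e-05,  2.88173575e+00]), 'force': array([ 0.08692458,  0.25795148, -0.54723514]), 'torque': array([ 0.00763251, -0.01011798,  0.02633809]), 'gripper_force': 0.0, 'width': 85.31172511531237}
```

View pics/scene0.png

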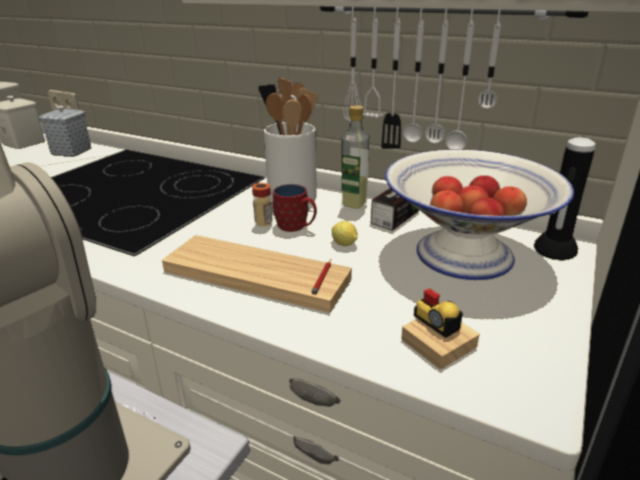

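View pics/top0.png

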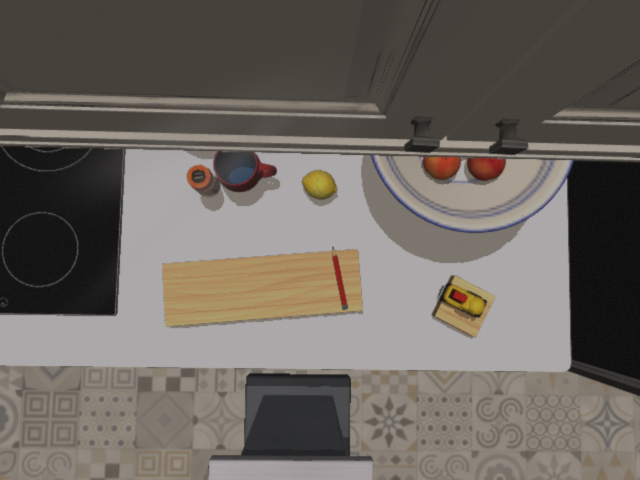

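Scene: board at left-centre with the pencil. The tape is on its offcut at right: top view lock (460,296), rear (478,306), so its front faces image left/up (+y, a bit +x).

```bash
python3 - <<'E'
from h import *
def load(f):
    d=np.load('pics/'+f+'.npz'); return {k:(d[k] if d[k].ndim else float(d[k])) for k in d}
T,S=load('top0.png'),load('scene0.png')
def red(im,x0,x1,y0,y1):
    p=im['pixels'][y0:y1,x0:x1].astype(int); m=((p[...,0]>110)&(p[...,1]<60)&(p[...,2]<60)).astype(np.uint8)
    n,l,st,c=cv2.connectedComponentsWithStats(m); i=1+np.argmax(st[1:,4]); 
    ct=cv2.findContours((l==i).astype(np.uint8),0,1)[0][0]; return st[i]+[x0,y0,0,0,0],c[i]+[x0,y0],cv2.minAreaRect(ct)
a=red(T,430,500,270,340);b=red(S,400,480,270,340);print(a,b)
o1,d1=ray(T,*a[1]);o2,d2=ray(S,*b[1]);A=np.array([d1,-d2]).T;t=np.linalg.lstsq(A,o2-o1,rcond=None)[0];print(o1+d1*t[0],o2+d2*t[1])
# board
p=cv2.cvtColor(T['pixels'],cv2.COLOR_RGB2HSV); m=cv2.inRange(p,(8,60,90),(30,200,255)); m[:235]=0;m[340:]=0;
for lo,hi in((140,385),(425,510)):
    q=m.copy(); q[:,:lo]=0;q[:,hi:]=0; q=cv2.morphologyEx(q,cv2.MORPH_CLOSE,np.ones((15,15)))
    c=max(cv2.findContours(q,0,1)[0],key=cv2.contourArea); r=cv2.minAreaRect(c); ap=cv2.approxPolyDP(c,6,True)[:,0]
    print(r); 
    for v in ap: print(v,onz(T,*v,30)[:2])
    for v in cv2.boxPoints(r): print(v,onz(T,*v,30)[:2])
print(proj(T,(0,0,0)))
t=cv2.resize(T['pixels'][265:345,425:505],(400,400),interpolation=3);s=cv2.resize(S['pixels'][285:365,400:480],(400,400),interpolation=3)
cv2.imwrite('pics/c1.png',np.hstack([t,s])[:,:,::-1])
E
```

```text
(array([453, 291,  14,  12,  95]), array([459.67368421, 296.12631579]), ((29.700002670288086, 26.10000228881836), (12.969193458557129, 6.7082037925720215), 26.56505012512207)) (array([425, 290,  14,   9,  64]), array([431.59375, 293.8125 ]), ((31.612361907958984, 23.82022476196289), (14.203972816467285, 4.76999044418335), 32.0053825378418))
[ 473.99127964 -306.41040054   81.1756533 ] [ 473.88786933 -306.17298994   81.10737397]
((261.2297668457031, 286.62164306640625), (63.55693817138672, 197.80801391601562), 85.42607879638672)
[357 250] [ 558.98030405 -120.05318556]
[162 264] [525.31254414 255.41999324]
[165 324] [411.30076184 245.03246085]
[361 310] [ 442.97370513 -129.06695433]
[160.10657 262.83148] [527.49423677 259.11542028]
[357.2846  247.05727] [ 564.74221535 -120.54777804]
[362.35297 310.4118 ] [ 442.22067445 -131.69828851]
[165.17493 326.18604] [407.18763905 244.53381277]
((464.3000183105469, 305.8999938964844), (46.957427978515625, 46.957427978515625), 26.56505012512207)
[453 276] [ 511.43903887 -308.82097673]
[434 316] [ 433.40768708 -271.26732931]
[475 336] [ 396.04453199 -351.35945723]
[494 296] [ 473.75544027 -389.50630728]
[432.80002 316.4    ] [ 432.60659822 -268.91975084]
[453.80002 274.4    ] [ 514.58635293 -310.41403647]
[495.80002 295.4    ] [ 474.97482425 -393.07969734]
[474.80002 337.4    ] [ 393.3570565  -350.94601664]
(np.float64(289.74128385552444), np.float64(541.4975391436539))
```

View pics/c1.png

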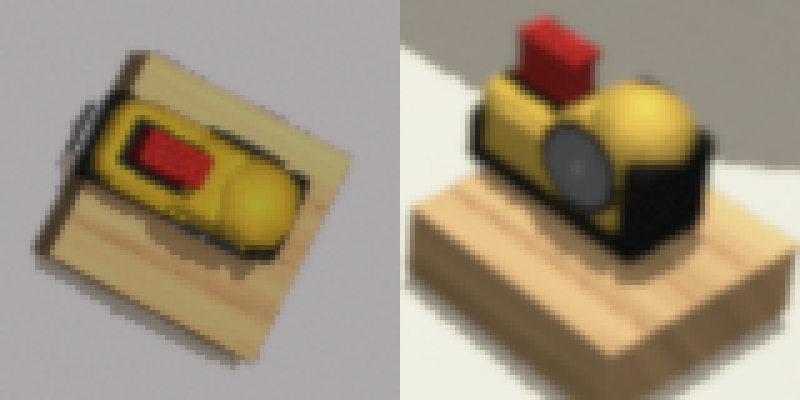

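Measured: the offcut's top is at z≈30 and lock_top is at about (474,-306,84), which matches 30+54. The tape's forward direction is about 65°. The board's left end is at about (467,252,30), with its y axis at about 95.5°. I'll move via a waypoint over the board.

>>> send_rows(
  rows=[
    [[-40.3, -33.6, 0, 0, 0, 0.96], [-40.3, -33.6, 0, 0, 0, 0.96], [-40.3, -33.6, 0, 0, 0, 0.96], [-40.3, -33.6, 0, 0, 0, 0.96], [-40.3, -33.6, 0, 0, 0, 0.96], [-40.3, -33.6, 0, 0, 0, 0.96], [-40.3, -33.6, 0, 0, 0, 0.96], [-40.3, -33.6, 0, 0, 0, 0.96], [-40.3, -33.6, 0, 0, 0, 0.96], [-40.3, -33.6, 0, 0, 0, 0.96]],
  ],
)

```text
clock: 1.1
eef_pos: [456.5, 218.4, 303.8]
tool_rot: [-3.141, -0.0, 1.922]
force: [0.8, 0.3, 1.0]
width: 85.5
gripper_force: 0.0
```

```bash
cat >> h.py <<'E'
from scipy.spatial.transform import Rotation as R
def go(x,y,z,deg):
    "shift (cm) and turn in tool axes to put TCP at x,y,z, vertical, tool x at deg"
    s=ctrl.read_state(); A=R.from_euler('xyz',s['tool_rot']); B=R.from_euler('xyz',[np.pi,0,np.radians(deg)])
    print('clock',s['clock'],'pos',s['eef_pos'].round(1),'rot',s['tool_rot'].round(4),'q7',s['qpos'][6].round(2),'F',s['force'].round(1),'w',round(s['width'],1),'gf',s['gripper_force'])
    print('shift cm',(A.inv().apply(np.array([x,y,z])-s['eef_pos'])/10).round(2),'turn',(A.inv()*B).as_rotvec().round(4))
E
python3 -c "
from h import *
go(475,-304,250,65)"
```

```text
clock 1.1 pos [456.5 218.4 303.8] rot [-3.1413e+00 -1.0000e-04  1.9222e+00] q7 0.05 F [0.8 0.3 1. ] w 85.5 gf 0.0
shift cm [-49.69 -16.25   5.38] turn [-3.000e-04 -0.000e+00  7.878e-01]
```

>>> send_rows(
  rows=[
    [[-49.7, -16.3, 5.4, 0, 0, 0.788], [-49.7, -16.3, 5.4, 0, 0, 0.788], [-49.7, -16.3, 5.4, 0, 0, 0.788], [-49.7, -16.3, 5.4, 0, 0, 0.788], [-49.7, -16.3, 5.4, 0, 0, 0.788], [-49.7, -16.3, 5.4, 0, 0, 0.788], [-49.7, -16.3, 5.4, 0, 0, 0.788], [-49.7, -16.3, 5.4, 0, 0, 0.788], [-49.7, -16.3, 5.4, 0, 0, 0.788], [-49.7, -16.3, 5.4, 0, 0, 0.788]],
  ],
  grip=120,
)

```text
clock: 2.1
eef_pos: [472.5, -278.8, 252.0]
tool_rot: [-3.141, -0.0, 1.134]
force: [1.3, 1.5, -0.5]
width: 45.1
gripper_force: 0.0
```

```bash
python3 -c "
from h import *
go(475,-304,175,65)"
```

```text
clock 2.1 pos [ 472.5 -278.8  252. ] rot [-3.1410e+00 -4.0000e-04  1.1339e+00] q7 0.42 F [ 1.3  1.5 -0.5] w 45.1 gf 0.0
shift cm [-2.18  1.3   7.7 ] turn [-0.0006 -0.0004 -0.0006]
```

>>> send_rows(
  rows=[
    [[-2.2, 1.3, 3, 0, 0, 0], [-2.2, 1.3, 7.0, 0, 0, 0], [-2.2, 1.3, 7.7, 0, 0, 0], [-2.2, 1.3, 7.7, 0, 0, 0], [-2.2, 1.3, 7.7, 0, 0, 0]],
  ],
)

```text
clock: 2.6
eef_pos: [476.0, -302.0, 176.7]
tool_rot: [3.14, -0.0, 1.135]
force: [-0.4, -0.3, 0.9]
width: 45.3
gripper_force: 0.0
```

```bash
python3 - <<'E'
from h import *
go(475,-304,143,65)
S=snap('scene','s1.png');T=snap('top','t1.png')
t=cv2.resize(T['pixels'][255:345,415:505],(400,400),interpolation=3);s=cv2.resize(S['pixels'][225:365,370:510],(400,400),interpolation=3)
cv2.imwrite('pics/c2.png',np.hstack([t,s])[:,:,::-1])
E
```

```text
clock 2.6 pos [ 476.  -302.   176.7] rot [ 3.1403e+00 -1.0000e-04  1.1350e+00] q7 0.51 F [-0.4 -0.3  0.9] w 45.3 gf 0.0
shift cm [-0.22 -0.01  3.37] turn [ 0.0013 -0.0001  0.0006]
```

View pics/c2.png

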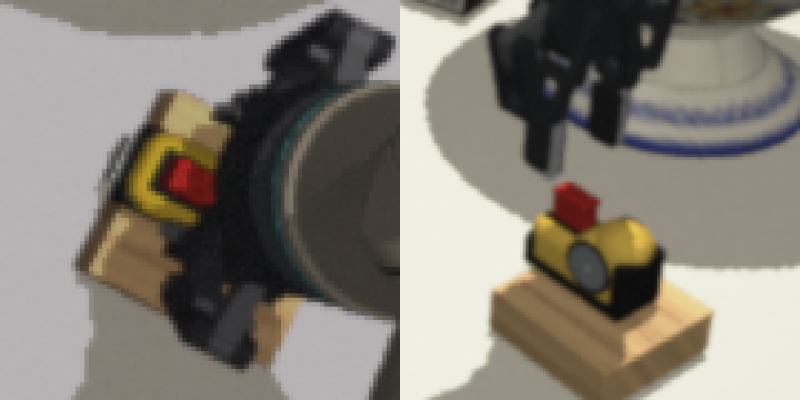

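>>> send_rows(
  rows=[
    [[-0.2, 0, 1.5, 0, 0, 0], [-0.2, 0, 2.6, 0, 0, 0], [-0.2, 0, 3.2, 0, 0, 0], [-0.2, 0, 3.2, 0, 0, 0], [-0.2, 0, 3.2, 0, 0, 0]],
  ],
)

```text
clock: 3.2
eef_pos: [474.6, -304.2, 143.8]
tool_rot: [3.141, 0.0, 1.134]
force: [0.4, -0.6, -0.2]
width: 45.2
gripper_force: 0.0
```

>>> send_rows(
  rows=[
    [[0, 0, 0, 0, 0, 0], [0, 0, 0, 0, 0, 0], [0, 0, 0, 0, 0, 0], [0, 0, 0, 0, 0, 0], [0, 0, 0, 0, 0, 0], [0, 0, 0, 0, 0, 0], [0, 0, 0, 0, 0, 0], [0, 0, 0, 0, 0, 0]],
  ],
  grip=255,
)

```text
clock: 4.0
eef_pos: [474.6, -304.3, 143.9]
tool_rot: [3.141, -0.0, 1.134]
force: [0.3, 1.0, 5.0]
width: 11.9
gripper_force: 61.0
```

```bash
python3 - <<'E'
from h import *
go(475,-304,145,65)
S=snap('scene','s2.png')
s=cv2.resize(S['pixels'][225:365,370:510],(600,600),interpolation=3)
cv2.imwrite('pics/c3.png',s[:,:,::-1])
E
```

```text
clock 4.0 pos [ 474.6 -304.3  143.9] rot [ 3.1411e+00 -1.0000e-04  1.1337e+00] q7 0.54 F [0.3 1.  5. ] w 11.9 gf 61.033161878585815
shift cm [ 0.05  0.03 -0.11] turn [ 0.0005 -0.0001 -0.0007]
```

View pics/c3.png

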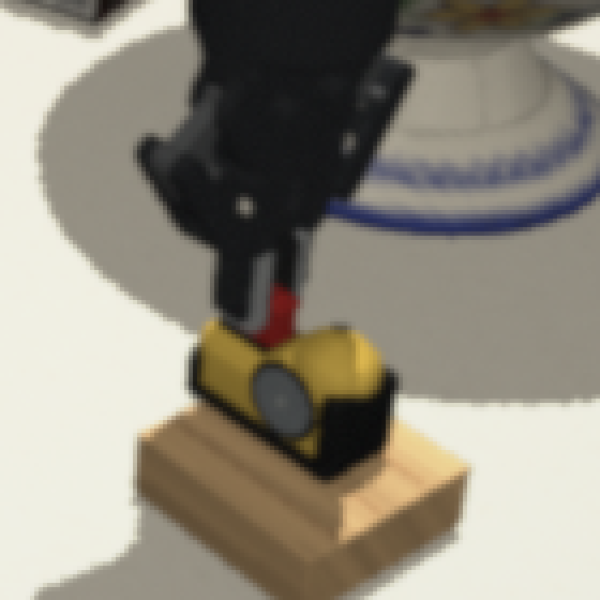

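The fingers hold the tab at 61 N with 11.9 mm opening. Lifting.

>>> send_rows(
  rows=[
    [[0, 0, -0.5, 0, 0, 0], [0, 0, -1.5, 0, 0, 0], [0, 0, -3.5, 0, 0, 0], [0, 0, -6, 0, 0, 0], [0, 0, -8, 0, 0, 0], [0, 0, -9, 0, 0, 0], [0, 0, -9, 0, 0, 0], [0, 0, -9, 0, 0, 0]],
  ],
)

```text
clock: 4.85
eef_pos: [474.1, -303.7, 233.0]
tool_rot: [-3.14, -0.0, 1.134]
force: [-1.0, -0.0, -4.5]
width: 12.4
gripper_force: 59.9
```

```bash
python3 - <<'E'
from h import *
# lock_top target: case centre = board_end -33 along forward (front 5 beyond) ; lock +16
f=np.array([np.cos(np.radians(95.5)),np.sin(np.radians(95.5))]); e=np.array([467.3,251.8])
print(e+f*(5-38+16+0))
go(462,150,235,95.5)
S=snap('scene','s3.png')
s=cv2.resize(S['pixels'][180:360,340:520],(600,600),interpolation=3)
cv2.imwrite('pics/c4.png',s[:,:,::-1])
E
```

```text
[468.92937779 234.87826463]
clock 4.85 pos [ 474.1 -303.7  233. ] rot [-3.1404e+00 -4.0000e-04  1.1340e+00] q7 0.47 F [-1.  -0.  -4.5] w 12.4 gf 59.9432498216629
shift cm [ 40.6  -20.29  -0.16] turn [-0.0011 -0.0007 -0.5328]
```

View pics/c4.png

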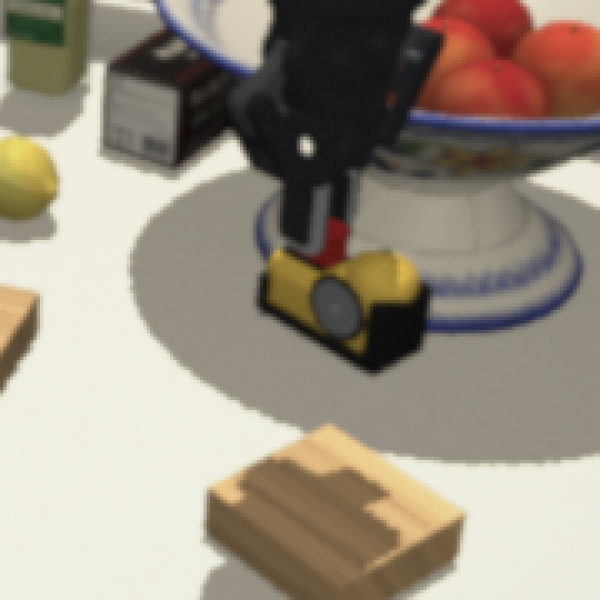

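The tape is lifted, hangs roughly level and is clear of the offcut. Carrying it to the board.

>>> send_rows(
  rows=[
    [[2, -1, -0.2, 0, 0, -0.05], [6, -3, -0.2, 0, 0, -0.1], [10.5, -5.2, -0.2, 0, 0, -0.2], [15, -7.5, -0.2, 0, 0, -0.3], [19.5, -9.7, -0.2, 0, 0, -0.4], [24, -12, -0.2, 0, 0, -0.5], [28.5, -14.2, -0.2, 0, 0, -0.533], [33, -16.5, -0.2, 0, 0, -0.533], [37, -18.5, -0.2, 0, 0, -0.533], [40.6, -20.3, -0.2, 0, 0, -0.533]],
  ],
)

```text
clock: 5.9
eef_pos: [461.3, 152.2, 234.6]
tool_rot: [-3.14, -0.0, 1.669]
force: [1.4, -0.2, -3.4]
width: 12.2
gripper_force: 59.9
```

```bash
python3 - <<'E'
from h import *
go(468.9,234.9,170,95.5)
E
```

```text
clock 5.9 pos [461.3 152.2 234.6] rot [-3.1397 -0.      1.6685] q7 0.05 F [ 1.4 -0.2 -3.4] w 12.2 gf 59.912341833114624
shift cm [8.15 1.58 6.46] turn [-0.0019  0.      0.0017]
```

>>> send_rows(
  rows=[
    [[3, 0.6, 2.2, 0, 0, 0], [6, 1.2, 4.5, 0, 0, 0], [8.2, 1.6, 6.0, 0, 0, 0], [8.2, 1.6, 6.5, 0, 0, 0], [8.2, 1.6, 6.5, 0, 0, 0], [8.2, 1.6, 6.5, 0, 0, 0]],
  ],
)

```text
clock: 6.5
eef_pos: [470.4, 231.2, 170.3]
tool_rot: [-3.141, 0.001, 1.665]
force: [-0.2, -1.3, -3.4]
width: 12.2
gripper_force: 59.9
```

```bash
python3 - <<'E'
from h import *
go(468.9,234.9,170,95.5)
S=snap('scene','s4.png');T=snap('top','t4.png')
s=cv2.resize(S['pixels'][170:310,140:280],(400,400),interpolation=3)
t=cv2.resize(T['pixels'][230:330,130:230],(400,400),interpolation=3)
cv2.imwrite('pics/c5.png',np.hstack([t,s])[:,:,::-1])
E
```

```text
clock 6.5 pos [470.4 231.2 170.3] rot [-3.1408e+00  1.3000e-03  1.6651e+00] q7 -0.03 F [-0.2 -1.3 -3.4] w 12.2 gf 59.9070543050766
shift cm [ 0.38 -0.11  0.03] turn [-0.0008  0.0013 -0.0017]
```

View pics/c5.png

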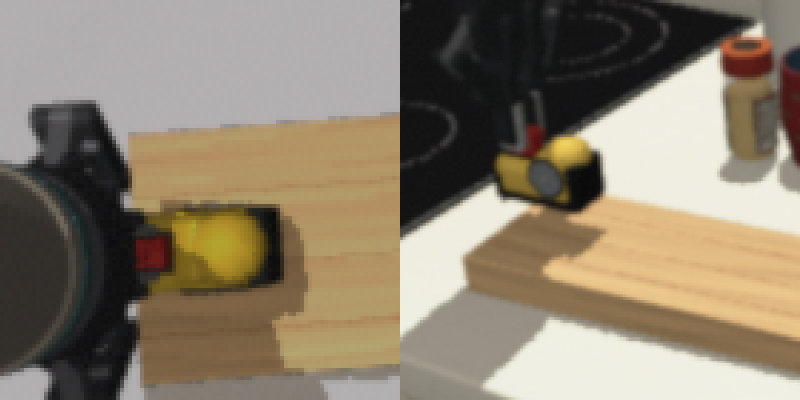

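The tape is above the board's left end, with its rear edge at crop x≈278. I'll check its heading numerically against the board.

```bash
python3 - <<'E'
from h import *
def load(f):
    d=np.load('pics/'+f+'.npz'); return {k:(d[k] if d[k].ndim else float(d[k])) for k in d}
T0,T=load('top0.png'),load('t4.png')
def edge(im,pts,horizontal,z,half=8):
    g=cv2.cvtColor(im['pixels'],cv2.COLOR_RGB2HSV)[...,1].astype(float)  # saturation
    out=[]
    for u,v in pts:
        l=g[v-half:v+half+1,u] if horizontal else g[v,u-half:u+half+1]
        d=np.abs(np.diff(l)); d[d<0.5*d.max()]=0; c=(d*np.arange(len(d))).sum()/d.sum()-half+.5
        out.append((u,v+c) if horizontal else (u+c,v))
    P=np.array([onz(im,a,b,z)[:2] for a,b in out],np.float32)
    l=cv2.fitLine(P,cv2.DIST_HUBER,0,.01,.01).ravel(); r=np.abs((P-l[2:])@np.array([-l[1],l[0]]))
    return np.degrees(np.arctan2(l[1],l[0]))%180,l[2:],r.mean().round(2),P
far=[(u,int(263.5-(u-162)*.0716)) for u in range(172,325,4)]
near=[(u,int(325-(u-165)*.0765)) for u in range(175,340,4)]
end=[(int(162.5+(v-263)*.05),v) for v in range(270,320,2)]
for n,a in(('far',(far,True)),('near',(near,True)),('end',(end,False))):
    print(n,edge(T0,a[0],a[1],30)[:3])
# now
print('far now',edge(T,[p for p in far if p[0]>210],True,30)[:3])
p=T['pixels'][275:308,165:215].astype(int); dark=(p.sum(2)<130)
# rear edge: last dark column per row
hs=[];
v=T['pixels'].astype(int)[...,0]
for y in range(284,300):
    row=v[y,190:206]; k=np.argmax(np.diff(row)); d=np.diff(row).clip(0); 
    hs.append((190.5+(d*np.arange(15)).sum()/d.sum(),y))
print(np.array(hs).round(1)[:,0])
P=np.array([onz(T,a,b,80)[:2] for a,b in hs]); print(np.degrees(np.polyfit(P[:,0],P[:,1],1)[0]), P.mean(0))
E
```

```text
far (np.float32(95.28198), array([543.5172 ,  73.43531], dtype=float32), np.float32(0.16))
near (np.float32(95.29768), array([424.95355 ,  55.320526], dtype=float32), np.float32(0.34))
end (np.float32(5.239907), array([468.09503, 250.95796], dtype=float32), np.float32(0.17))
far now (np.float32(95.30003), array([546.6417 ,  39.43159], dtype=float32), np.float32(0.17))
[200.2 200.6 201.  201.1 201.4 201.3 200.6 200.3 200.3 200.3 200.3 200.6
 200.6 200.5 200.4 200.1]
-0.0683695194699922 [475.26163335 169.60475619]
```

```bash
python3 - <<'E'
from h import *
d=np.load('pics/t4.png.npz');T={k:(d[k] if d[k].ndim else float(d[k])) for k in d}
v=T['pixels'].astype(int).max(2)
print(v[276:290,168:206:2]); print(v[296:308,168:206:2])
print(v[280:304,194:206])
E
```

```text
[[179 178 179 179 179 179 180 179 178 177 178 178 178 179 178 177 174 171
  174]
 [178 178 179 178 179 178 178 178 178 174 174 173 175 175 171 174 176 177
  176]
 [178 178 178 174 170 175 174 173 174 174 177 176 177 178 176 177 179 178
  177]
 [174 168 170 173 173 177 174 173 175 177 177 177 176 178 179 178 178 178
  179]
 [177 145 138 140 137 167 145 136 152 169 153 153 153 172 172 172 178 180
  179]
 [178 138 124 123  97 114  96  94  93 102  90  92  90  95  95 103 170 178
  178]
 [173 129 100  96  72  69  85  86  90  96  95 101  46  37  34  43 161 178
  178]
 [113 105 101 147 117 101 100 101 122 127 122 107  53  32  20  12 139 175
  179]
 [100 102 106 126 136 138 125 133 157 158 149 131 102  43  19  14 123 140
  177]
 [103 110 113 151 159 167 148 164 173 171 164 152 129  66  21  15  97 125
  177]
 [ 72 110 117 167 175 175 165 174 177 177 172 160 139  77  22  14  87 121
  167]
 [ 51  80  87 171 178 166 171 178 179 179 175 163 144 100  31  13  87 119
  139]
 [ 43  46  55 163 178 173 176 178 178 178 178 165 148 110  45  18  74 117
  127]
 [ 52  66  51 162 177 174 178 178 179 179 178 1
[... 1532 characters left out ...]
 25  15  26  70 114 122 122 124 140]
 [119  96  64  32  19  27  72 115 122 124 123 131]
 [121  97  65  30  20  26  70 114 122 123 123 130]
 [117  94  54  26  15  22  58 113 122 122 121 127]
 [113  86  46  15  13  19  51 107 114 113 114 118]
 [106  74  37  19  14  15  51 101 111 112 113 121]
 [ 95  58  31  18  15  17  51 104 111 114 115 122]
 [ 79  45  25  21  16  19  50 104 113 114 114 121]
 [ 60  33  25  18  15  14  46 105 116 118 117 118]
 [ 39  30  28  19  16  28  56 108 118 119 118 119]
 [ 30  32  30  32  44  66  87 113 117 118 117 117]
 [ 52  64  68  84 102 108 112 116 118 117 117 117]
 [108 110 110 113 117 120 119 119 121 121 121 121]
 [122 121 122 123 123 122 123 123 123 123 122 128]]
```

>>> send_rows(
  rows=[
    [[0.4, 0.0, 0, 0, 0, 0], [0.7, 0.1, 0.5, 0, 0, 0], [0.7, 0.15, 1.5, 0, 0, 0], [0.7, 0.15, 2.1, 0, 0, 0], [0.7, 0.15, 2.1, 0, 0, 0], [0.7, 0.15, 2.1, 0, 0, 0]],
  ],
)

```text
clock: 7.2
eef_pos: [471.0, 239.5, 149.1]
tool_rot: [-3.141, 0.0, 1.666]
force: [-0.3, 0.9, -4.2]
width: 11.9
gripper_force: 59.9
```

```bash
python3 - <<'E'
from h import *
go(468,238.3,144.5,95.3)
S=snap('scene','s5.png')
s=cv2.resize(S['pixels'][190:290,150:250],(600,600),interpolation=3)
cv2.imwrite('pics/c6.png',s[:,:,::-1])
E
```

```text
clock 7.2 pos [471.  239.5 149.1] rot [-3.1407e+00  5.0000e-04  1.6665e+00] q7 -0.03 F [-0.3  0.9 -4.2] w 11.9 gf 59.89435136318207
shift cm [-0.09 -0.31  0.46] turn [-0.0008  0.0005  0.0032]
```

View pics/c6.png

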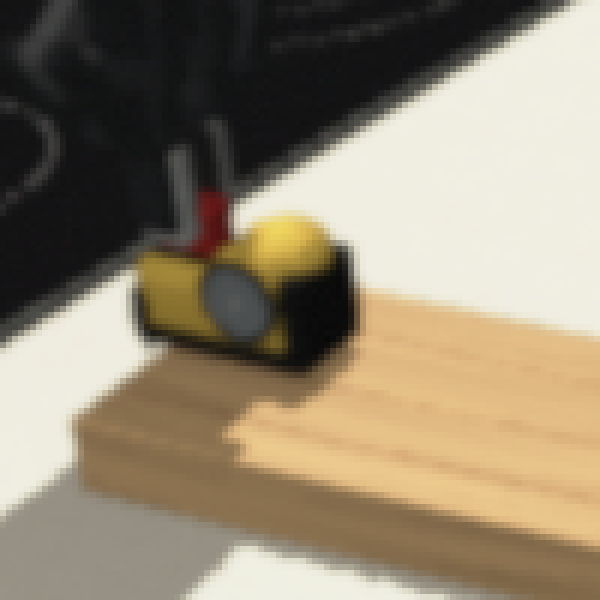

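The case front overhangs the end. Next I'll correct 3 mm laterally and lower it gently.

>>> send_rows(
  rows=[
    [[0, -0.3, 0, 0, 0, 0.003], [0, -0.3, 0.2, 0, 0, 0.003], [0, -0.3, 0.3, 0, 0, 0.003], [0, -0.3, 0.3, 0, 0, 0.003], [0, -0.3, 0.3, 0, 0, 0.003], [0, -0.3, 0.3, 0, 0, 0.003]],
  ],
)

```text
clock: 7.85
eef_pos: [468.3, 239.6, 146.6]
tool_rot: [3.141, -0.0, 1.664]
force: [-0.2, -0.0, -3.5]
width: 12.1
gripper_force: 59.9
```

>>> send_rows(
  rows=[
    [[0, 0, 0.1, 0, 0, 0], [0, 0, 0.1, 0, 0, 0], [0, 0, 0.1, 0, 0, 0], [0, 0, 0.1, 0, 0, 0]],
  ],
)

```text
clock: 8.25
eef_pos: [468.2, 239.5, 145.5]
tool_rot: [-3.142, -0.0, 1.664]
force: [0.6, 0.7, -4.5]
width: 12.0
gripper_force: 59.9
```

```bash
python3 -c "
from h import *
go(468,238.3,144,95.3)"
```

```text
clock 8.25 pos [468.2 239.5 145.5] rot [-3.1415 -0.      1.6638] q7 -0.03 F [ 0.6  0.7 -4.5] w 12.0 gf 59.87942934036255
shift cm [-0.12 -0.03  0.15] turn [-0.     -0.      0.0005]
```

>>> send_rows(
  rows=[
    [[0, 0, 0.05, 0, 0, 0], [0, 0, 0.1, 0, 0, 0], [0, 0, 0.1, 0, 0, 0], [0, 0, 0.1, 0, 0, 0]],
  ],
)

```text
clock: 8.65
eef_pos: [468.2, 239.5, 144.5]
tool_rot: [-3.142, -0.0, 1.664]
force: [-0.4, -0.1, -3.7]
width: 12.1
gripper_force: 59.9
```

>>> send_rows(
  rows=[
    [[0, 0, 0.05, 0, 0, 0], [0, 0, 0.05, 0, 0, 0], [0, 0, 0.05, 0, 0, 0]],
  ],
)

```text
clock: 8.95
eef_pos: [468.3, 239.6, 144.1]
tool_rot: [3.141, -0.0, 1.664]
force: [-0.5, 0.4, -2.7]
width: 12.1
gripper_force: 60.0
```

>>> send_rows(
  rows=[
    [[0, 0, 0.05, 0, 0, 0], [0, 0, 0.05, 0, 0, 0], [0, 0, 0.05, 0, 0, 0]],
  ],
)

```text
clock: 9.25
eef_pos: [468.3, 239.7, 143.9]
tool_rot: [3.141, -0.0, 1.664]
force: [-2.1, 0.8, 3.5]
width: 12.3
gripper_force: 60.8
```

```bash
python3 -c "
from h import *
go(468,238.3,144,95.3)"
```

```text
clock 9.25 pos [468.3 239.7 143.9] rot [ 3.1413e+00 -5.0000e-04  1.6637e+00] q7 -0.03 F [-2.1  0.8  3.5] w 12.3 gf 60.84400534629822
shift cm [-0.13 -0.04 -0.01] turn [ 0.0003 -0.0005  0.0004]
```

>>> send_rows(
  rows=[
    [[0, 0, -0.05, 0, 0, 0], [-0.4, 0, -0.05, 0, 0, 0], [-0.8, 0, -0.05, 0, 0, 0], [-1.2, 0, -0.05, 0, 0, 0], [-2, 0, -0.05, 0, 0, 0], [-3, 0, -0.05, 0, 0, 0], [-3, 0, -0.05, 0, 0, 0], [-3, 0, -0.05, 0, 0, 0]],
  ],
)

```text
clock: 10.05
eef_pos: [471.1, 208.9, 144.0]
tool_rot: [-3.141, 0.001, 1.663]
force: [-0.8, 0.6, -0.4]
width: 12.4
gripper_force: 60.3
```

```bash
python3 -c "
from h import *
go(468,238.3,144,95.3)"
```

```text
clock 10.05 pos [471.1 208.9 144. ] rot [-3.1414e+00  6.0000e-04  1.6627e+00] q7 0.02 F [-0.8  0.6 -0.4] w 12.4 gf 60.30169486999512
shift cm [ 2.95 -0.04  0.  ] turn [-0.0001  0.0006 -0.0006]
```

>>> send_rows(
  rows=[
    [[-1, 0, 0, 0, 0, 0], [-2, 0, 0, 0, 0, 0], [-3.5, 0, 0, 0, 0, 0], [-5, 0, 0, 0, 0, 0], [-6, 0, 0, 0, 0, 0], [-7, 0, 0, 0, 0, 0], [-7, 0, 0, 0, 0, 0], [-7, 0, 0, 0, 0, 0]],
  ],
)

```text
clock: 10.85
eef_pos: [477.4, 139.2, 144.0]
tool_rot: [-3.141, 0.001, 1.663]
force: [-0.3, 1.3, -0.4]
width: 12.3
gripper_force: 60.4
```

```bash
python3 - <<'E'
from h import *
go(468,238.3,144,95.3)
S=snap('scene','s6.png');T=snap('top','t6.png')
s=cv2.resize(S['pixels'][190:310,150:310],(533,400),interpolation=3)
t=cv2.resize(T['pixels'][240:340,145:245],(267,267),interpolation=3)
o=np.zeros((400,800,3),np.uint8);o[:,:533]=s;o[:267,533:]=t
cv2.imwrite('pics/c7.png',o[:,:,::-1])
E
```

```text
clock 10.85 pos [477.4 139.2 144. ] rot [-3.1411e+00  7.0000e-04  1.6629e+00] q7 0.14 F [-0.3  1.3 -0.4] w 12.3 gf 60.35712003707886
shift cm [ 9.95 -0.02 -0.01] turn [-0.0005  0.0007 -0.0004]
```

View pics/c7.png

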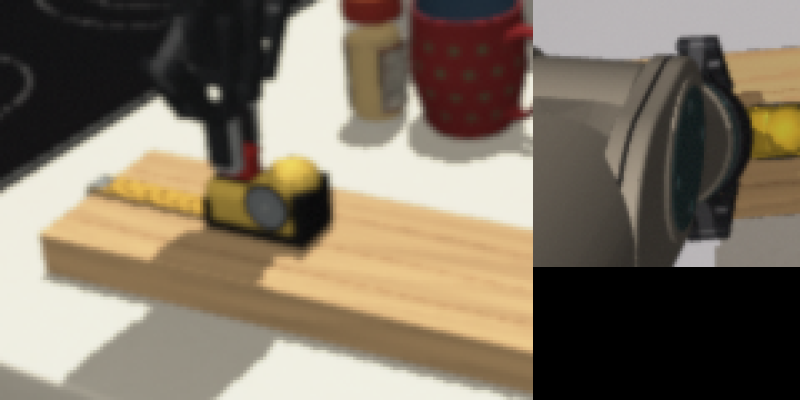

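The blade is drawing out with the hook seated on the end (view (95,185)). About 93 mm is out by dead reckoning, so I'll continue by 107 mm.

>>> send_rows(
  rows=[
    [[-1, 0, 0, 0, 0, 0], [-2.5, 0, 0, 0, 0, 0], [-4, 0, 0, 0, 0, 0], [-5.5, 0, 0, 0, 0, 0], [-7, 0, 0, 0, 0, 0], [-8.5, 0, 0, 0, 0, 0], [-9.7, 0, 0, 0, 0, 0], [-10.7, 0, 0, 0, 0, 0], [-10.7, 0, 0, 0, 0, 0], [-10.7, 0, 0, 0, 0, 0]],
  ],
)

```text
clock: 11.95
eef_pos: [487.3, 33.0, 144.0]
tool_rot: [-3.141, 0.0, 1.663]
force: [-0.7, 1.0, -0.9]
width: 12.2
gripper_force: 60.2
```

```bash
python3 - <<'E'
from h import *
go(468,238.3,144,95.3)
T=snap('top','t7.png');S=snap('scene','s7.png')
p=np.array(ctrl.read_state()['eef_pos'][:2]); f=np.array([-.0924,.9957]); e=np.array([466.9,250.85]); print('along',(p-e)@f)
v=T['pixels'].astype(int).max(2)
# expected rear edge at z=30
c=e-276*f; print(proj(T,(*c,30)))
u0,v0=map(int,proj(T,(*c,30)))
print(u0,v0); print(v[v0-10:v0+11:2,u0-10:u0+10])
# board end now
u1,v1=map(int,proj(T,(*e,30))); print(u1,v1); print(v[v1-24:v1+26:4,u1-8:u1+8])
# scene: mouth expected
for q in ((*(e-200*f),30),(*e,30)): print(proj(S,q))
E
```

```text
clock 11.95 pos [487.3  33.  144. ] rot [-3.1413e+00  5.0000e-04  1.6632e+00] q7 0.31 F [-0.7  1.  -0.9] w 12.2 gf 60.229761600494385
shift cm [ 2.063e+01 -3.000e-02 -1.000e-02] turn [-0.0003  0.0005 -0.0001]
along -218.18285805051386
(np.float64(307.09260584841667), np.float64(283.4778187501714))
307 283
[[ 93  70  69  60 104 165 173 157 172 178 183 184 184 183 184 183 183 184
  182 183]
 [ 78  74  62  49  88  64  46  39  43  80 161 174 175 175 177 176 175 176
  177 176]
 [ 75  99  67  95 143 142 129  85  46  55 131 172 179 180 180 180 182 182
  183 183]
 [ 83  78  75 157 170 165 156 136  94  59 107 169 179 180 179 179 178 178
  179 180]
 [115  79  91 170 181 173 165 154 129  96  93 168 182 183 183 182 182 183
  183 184]
 [ 93  75 145 178 182 180 172 162 139 106  93 169 183 183 183 183 184 183
  184 184]
 [ 62  90 169 183 182 179 173 167 149 111  79 132 175 182 183 184 183 183
  183 184]
 [ 64 139 177 180 174 167 161 155 129  82  54 120 172 183 183 183 183 182
  183 184]
 [ 83 164 176 171 164 155 147 136  94  50  47 118 174 183 183 182 184 183
  183 183]
 [108 146 152 137 133 119  8
[... 451 characters left out ...]
4 183 184 184 184 184 184 184 183]
 [184 184 183 185 183 182 168 154 166 169 167 163 144 175 184 183]
 [184 183 183 184 184 183 172 165 165 165 164 158 145 176 179 165]
 [184 183 184 184 184 181 155 137 141 148 151 161 144 142 156 140]
 [184 183 183 183 184 184 184 184 177 181 184 184 183 183 183 184]
 [183 184 184 184 183 184 184 185 184 183 183 183 183 184 183 183]
 [183 184 184 184 184 184 183 184 182 174 181 183 183 183 183 183]
 [185 184 184 184 184 183 184 184 183 173 177 176 176 179 179 182]
 [183 184 184 184 184 183 184 184 183 176 181 183 184 184 184 184]]
(np.float64(259.4708984583476), np.float64(264.35882490386433))
(np.float64(179.26146770881275), np.float64(246.19553783936038))
```

The case's rear edge is at about 200.5 + 76 mm from the end, and dead reckoning gives 199. Taking both, the blade is at about 200 mm. Pressing the lock gradually.

>>> send_rows(
  rows=[
    [[0, 0, 0.06, 0, 0, 0], [0, 0, 0.12, 0, 0, 0], [0, 0, 0.18, 0, 0, 0], [0, 0, 0.24, 0, 0, 0], [0, 0, 0.3, 0, 0, 0], [0, 0, 0.3, 0, 0, 0]],
  ],
)

```text
clock: 12.65
eef_pos: [487.3, 33.7, 141.5]
tool_rot: [3.142, -0.0, 1.664]
force: [-1.3, 0.8, 5.1]
width: 12.2
gripper_force: 61.0
```

>>> send_rows(
  rows=[
    [[0, 0, 0.05, 0, 0, 0], [0, 0, 0.1, 0, 0, 0], [0, 0, 0.15, 0, 0, 0], [0, 0, 0.15, 0, 0, 0]],
  ],
)

```text
clock: 13.05
eef_pos: [487.3, 33.6, 140.1]
tool_rot: [3.142, -0.0, 1.664]
force: [-2.2, 1.0, 6.2]
width: 12.1
gripper_force: 61.2
```

>>> send_rows(
  rows=[
    [[0, 0, 0.05, 0, 0, 0], [0, 0, 0.1, 0, 0, 0], [0, 0, 0.1, 0, 0, 0], [0, 0, 0.1, 0, 0, 0]],
  ],
)

```text
clock: 13.45
eef_pos: [487.3, 33.7, 139.2]
tool_rot: [3.141, -0.0, 1.664]
force: [-2.6, 1.4, 7.7]
width: 11.9
gripper_force: 61.4
```

>>> send_rows(
  rows=[
    [[0, 0, 0.05, 0, 0, 0], [0, 0, 0.05, 0, 0, 0], [0, 0, 0.05, 0, 0, 0]],
  ],
)

```text
clock: 13.75
eef_pos: [487.3, 33.7, 138.8]
tool_rot: [3.141, -0.0, 1.664]
force: [-3.1, 1.2, 8.3]
width: 12.5
gripper_force: 61.5
```

>>> send_rows(
  rows=[
    [[0, 0, 0.04, 0, 0, 0], [0, 0, 0.07, 0, 0, 0], [0, 0, 0.07, 0, 0, 0], [0, 0, 0.07, 0, 0, 0]],
  ],
)

```text
clock: 14.15
eef_pos: [487.3, 33.7, 138.5]
tool_rot: [3.141, -0.001, 1.664]
force: [-4.4, 1.6, 15.0]
width: 12.4
gripper_force: 62.3
```

The stop was reached at 15 N. I'll ease off most of the load, then open.

>>> send_rows(
  rows=[
    [[0, 0, -0.04, 0, 0, 0], [0, 0, -0.06, 0, 0, 0], [0, 0, -0.06, 0, 0, 0]],
  ],
)

```text
clock: 14.45
eef_pos: [487.3, 33.6, 138.6]
tool_rot: [3.141, -0.0, 1.664]
force: [-2.9, 0.6, 8.3]
width: 12.4
gripper_force: 61.4
```

>>> send_rows(
  rows=[
    [[0, 0, 0, 0, 0, 0], [0, 0, 0, 0, 0, 0], [0, 0, 0, 0, 0, 0], [0, 0, 0, 0, 0, 0], [0, 0, 0, 0, 0, 0]],
  ],
  grip=130,
)

```text
clock: 14.95
eef_pos: [487.5, 33.3, 137.9]
tool_rot: [3.142, 0.0, 1.664]
force: [0.1, -0.0, 0.2]
width: 41.9
gripper_force: 0.0
```

>>> send_rows(
  rows=[
    [[0, 0, -1, 0, 0, 0], [0, 0, -4, 0, 0, 0], [0, 0, -8, 0, 0, 0], [0, 0, -12, 0, 0, 0], [-4, 0, -16, 0, 0, 0], [-9, 0, -16, 0, 0, 0], [-14, 0, -16, 0, 0, 0], [-19, 0, -16, 0, 0, 0], [-24, 0, -16, 0, 0, 0], [-24, 0, -16, 0, 0, 0]],
  ],
)

```text
clock: 15.95
eef_pos: [508.5, -213.8, 299.3]
tool_rot: [3.14, 0.006, 1.653]
force: [-1.0, 0.5, 0.6]
width: 41.5
gripper_force: 0.0
```

```bash
python3 - <<'E'
from h import *
S=snap('scene','s8.png');T=snap('top','t8.png')
s=cv2.resize(S['pixels'][200:310,150:370],(800,400),interpolation=3)
t=T['pixels'][240:340,145:345]; t=cv2.resize(t,(400,200),interpolation=3)
o=np.zeros((600,800,3),np.uint8);o[:400]=s;o[400:,:400]=t
cv2.imwrite('pics/c8.png',o[:,:,::-1])
v=T['pixels'].astype(int).max(2); f=np.array([-.0924,.9957]); e=np.array([466.9,250.85])
u0,v0=map(int,proj(T,(*(e-276*f),30))); print(u0,v0); print(v[v0-10:v0+11:2,u0-10:u0+10])
u0,v0=map(int,proj(T,(*(e-200*f),30))); print(proj(T,(*(e-200*f),30))); print(v[v0-10:v0+11:2,u0-8:u0+9]); print(T['pixels'][v0-10:v0+11:2,u0-8:u0+9,2])
d=np.abs(T['pixels'].astype(int)-np.load('pics/top0.png.npz')['pixels'].astype(int)).max(2)
print('end diff',d[262:328,158:168].mean(), d[240:270,165:280].mean())
E
```

```text
307 283
[[137 137 149 152 153 172 155 154 176 186 187 187 187 187 186 186 186 186
  187 185]
 [109 111 115 107  68  47  40  37  60 122 170 177 178 178 180 179 179 179
  179 179]
 [175 175 170 162 153 141 119  70  36  76 166 181 184 183 184 183 185 185
  186 186]
 [186 187 184 180 173 165 153 121  72  71 163 182 183 182 181 182 181 182
  182 182]
 [187 187 187 187 181 172 162 146 115  77 120 175 186 186 186 186 185 186
  187 186]
 [188 187 186 187 186 179 170 159 125  86 109 174 186 187 187 186 186 187
  187 187]
 [187 186 187 187 185 180 174 166 133  86  96 172 185 186 186 187 187 187
  187 187]
 [186 187 186 181 175 167 161 148 110  59  88 171 185 187 186 185 186 185
  186 186]
 [179 181 178 171 161 154 144 120  72  41  86 168 186 186 187 186 186 187
  186 187]
 [154 155 155 145 130 111  83  54  33  31  61 124 177 186 187 187 186 187
  188 187]
 [ 90  85  81  75  70  62  69  61  69  77 114 131 178 186 187 187 187 187
  187 186]]
(np.float64(267.77105963308287), np.float64(286.51503046782966))
[[187 187 187 187 187 187 187 185 176 138 128 128 124 134 146 137 142]
 [188 187 187 186 18
[... 819 characters left out ...]
  43  42  44]
 [104 103 103 103 102 103 100  70  42  43  45  46  43  42  35  37  41]
 [ 66  61  59  58  54  54  54  47  37  42  37  32  33  35  32  31  32]
 [ 44  44  43  42  42  44  42  38  38  43  40  35  40  38  37  38  37]
 [ 44  45  44  44  43  44  44  44  37  42  40  31  36  34  36  41  42]
 [ 43  45  44  41  43  42  44  43  36  42  47  36  38  35  37  43  44]
 [ 43  44  46  44  44  46  43  43  37  42  44  38  33  30  29  30  29]
 [ 71  71  73  93 100 100  99  98  69  44  41  42  43  43  43  44  41]
 [110 111 111 111 111 111 111 109  78  44  32  30  31  35  37  39  39]
 [109 109 109 108 108 109 109 108 107  97  72  64  63  63  65  65  67]]
end diff 16.918181818181818 15.488115942028985
```

View pics/c8.png

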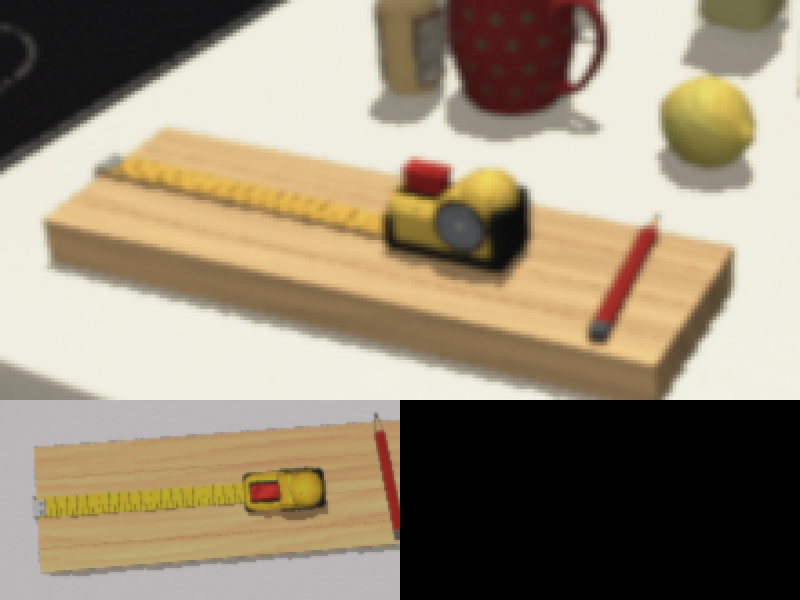

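The tape lies straight along the board with its hook at the left end (crop (108,165)). The lock stays down with the hand away. The case's rear and front edges both put the blade at about 200 mm, and the pencil, mug, jar and lemon look undisturbed.

```bash
python3 -c "
from cell import ctrl
print(ctrl.finish_job())"
```

```text
the job is handed in; nothing more can be done
None
```

The job is handed in: the tape is hooked over the board's left end, drawn out to about 200 mm (camera checks agree within 1–2 mm), locked at the stop and lying straight along the board, finished at about 16 s; I did not re-measure the board's own position at the end.

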